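Set the focus timer to 25 minutes and start it

TASK

Start a 25 minute work session on the white desk timer: set its dial to 25 minutes, which is the fifth click clockwise from the orange off mark (every click is five minutes; the dial may already stand a few clicks on), and let go so that it rests in that click. Then press the green start button all the way down and let it come up again. Leave the cup, the magnifier and the phone dock standing where they are.

Things in the scene. Friction and masses are not known exactly. Their poses are not given: they have to be found in the camera images.
- timer: white plastic desk timer, a low console fixed to the desk, 124 mm (its x) by 214 mm (its y), top face 40 mm above the desk. Origin: centre of its underside; z up. The dial's axis is upright through its (0, +45 mm), the start button's through its (0, -65 mm)
- off_mark (a point): middle of the wide orange off tick on the console's top face, 45 mm from the dial's axis in the console's +x direction. Ten black ticks follow round the dial clockwise seen from above, 30 degrees (one click, 5 minutes) apart: long ones at 10, 20, 30, 40 and 50 minutes, short ones between; 25 minutes is the short tick after the second long black one
- dial (a joint): angle of the dial in rad, 0 with its pointer at the off mark, growing clockwise seen from above. Clicks every 0.5236 (30 degrees), 11 positions from 0 to 5.236 with end stops; 25 minutes is 2.618. A click takes up to about 0.06 N m; let go anywhere but near half way between two clicks, it snaps into the nearest. It starts at rest in one of clicks 0 to 3 (0 to 15 minutes)
- dial_grip (a point): point on the dial's upright axis where to grip it, 70 mm above the desk. The grey dial is a disc of 68 mm diameter whose top is 48.5 mm above the desk, with a straight upright grip bar across it, 60 mm long, 14 mm thick, rising from the disc to 84.5 mm above the desk. The point's x axis runs along the bar towards its pointer end, z up
- pointer_end (a point): top of the pointer end of the grip bar, 30 mm from the dial's axis, 84.5 mm above the desk; an orange line on the bar's top and end face marks this end
- start (a joint): travel of the start button in m: 0 up, 0.006 fully down; springs back. Fully down takes about 5 N
- start_top (a point): centre of the top of the green round start button, 28 mm diameter, in a grey collar of 44 mm diameter; its top is 62 mm above the desk when up
- cup: loose grey ceramic cup, 76 mm across, 85 mm high, to one side of the timer (the side swaps with the magnifier). Origin: centre of its underside
- magnifier: loose chrome magnifier on a stand: 80 mm round base, a round glass 92 mm across in a ring, 171 mm high in all. Origin: centre of its underside
- dock: loose bamboo phone dock holding a black phone, 95 by 90 mm base, about 170 mm high, off to the right. Origin: centre of its underside
- organiser: white plastic desk organiser with a tiny drawer facing -x and pens on top, 120 by 180 by 110 mm, fixed to the desk, off to the left. Origin: centre of its underside

How it is judged:
By the outcome, as a careful person would: the job done as asked, in the order asked, and still so for the second after the job is handed in, with the robot touching nothing.
It also fails if it takes over 54 s, if anything falls off the work surface, if the arm or the gripper's body presses on something with over 40 N, if the wrist force passes 120 N, or if a joint passes its speed limit or range.

ROBOT

A 6-joint arm with a two-finger parallel gripper is mounted at the origin on the work surface. World frame = base frame: x ahead of the robot, y to its left, z up, the work surface at z = 0. Lengths are in mm, angles in rad, forces in N, time in s.
With the tool pointing down it reaches from about 325 to 875 mm from the base axis. Payload 4.4 kg.
Tool frame: the origin (TCP) lies at the very end of the fingers, on their centre line; the grasp point (between the pads) lies 19 mm behind it; z points along the fingers, y is the line along which they close (so a half turn about z gives the same grasp; the last joint's range is limited). The gripper opens to 85 mm and grips with 20 to 120 N. Pads are 22 mm wide; open, the fingers measure 114 mm over their backs; the gripper's body (76 mm by 85 mm) begins 54 mm behind the grasp point. The pads swing forward as they close: fully open they stand 13 mm farther back than shut.
Start: joints at [-1.496, 0.207, 1.542, -0, 1.393, -0.15], TCP at [128.722, -560.409, 231.282] pointing down, gripper open.
Joint ranges: [-2.73, 2.73], [-0.86, 2.22], [0.23, 2.46], [-1.11, 4.25], [0.08, 2.63], [-2.82, 2.82]. Speed limits (rad/s): [2.79, 2.79, 3.14, 3.14, 3.14, 3.14].

INTERFACE

Orientations are given as a unit quaternion [x, y, z, w].
In Python, from workcell import manip, cams, readout, finish_job gives the robot as it stands (manip), with the cameras (cams), the job as plain functions and the readings (readout).
- The arm moves only by the shell command python3 inch.py 'ROWS' [FORCE]. ROWS is a JSON list of rows, 1 to 12 of them, each of 5 numbers: the finger opening in mm, then dx, dy, dz in mm, then a turn about the tool's z in rad; each row shifts and turns the commanded pose from where the row before left it, along the tool's axes as they then stand; what a row does not reach is not made up. A row lasts 1/12 s, in which the tool goes at most 41.7 mm and 0.125 rad, less where a joint would pass 70% of its speed; a pose out of reach is approached as far as the arm can. The fingers move at their own pace and stop on an object; FORCE is the grip in N (left out, the last holds). Time passes only in rows, so rows that do not move let the fingers close. It prints the time, the measured TCP pose, the force, the opening and the grip force at its end. Input that does not fit is refused with a message, and nothing moves.
- readout.state(): the state, without advancing time (a new reading comes with each control period).
- cams.snapshot(name): name is "scene" or "top" or "wrist"; returns a dict with "color" (400x640x3 uint8, red, green, blue), "vertical_fov" (degrees; the focal length in pixels is half the picture's height over the tangent of half this angle, whatever the lens; pixels are square), "cx", "cy" (the principal point, pixels), "pose" (4x4, takes a point from camera to world coordinates). Camera axes: x right, y down, z forward; pixel columns grow to the right and rows downward; lengths in mm; the calibration is good to about 2 mm. A picture is of the moment at which its call begins. There is no depth.
- finish_job(): hands the job in; it is judged then, once.
The state is a dict: "t": time; "joint_positions": joint angles; "dq": joint speeds; "joint_efforts": joint torques, N m; "tcp_pos": TCP position; "tcp_rot": TCP orientation; "contact_force": force on the tool from outside, world axes, zero at the start; "wrist_torque": the same for the moment, N m; "grip_width": finger opening in mm; "grip_force": force on a finger pad.
Only numpy, scipy, OpenCV 4.12 (cv2) and the standard library are available. Lean on these libraries where they do the work, as an engineer would, in place of code of your own. Each camera call takes 0.05 s, during which the arm holds its last target. There are 200 camera calls.

## Working session

There is one attempt and no reset: what is moved stays moved. The work goes in short steps, Python scripts to look and compute and a shell command to move; the robot and the scene stay as the last step left them, time stands still between calls to the robot, and variables do not carry over. Pictures are saved under pics/ and viewed, at most 10 in all, crops included, and the job is handed in when it is done.

```bash
ls; mkdir -p pics
python3 - <<'E'
from workcell import manip, cams, readout, finish_job
import cv2,numpy as np
for n in("top","scene"):
    s=cams.snapshot(n); cv2.imwrite(f"pics/{n}0.png",s["color"][:,:,::-1]); print(n,s["vertical_fov"],s["cx"],s["cy"],np.round(s["pose"],3).tolist())
    np.save(f"{n}0.npy",s,allow_pickle=True)
print(readout.state())
E
```

```text
inch.py
pics
workcell.py
top 53.22560112576205 326.1084505421148 199.25524925857758 [[-0.019, -0.981, 0.193, 258.587], [-1.0, 0.019, -0.002, 15.533], [-0.002, -0.193, -0.981, 1581.01], [0.0, 0.0, 0.0, 1.0]]
scene 57.71189713532998 316.23319177789966 196.5231258522048 [[0.842, 0.472, -0.262, 871.664], [0.54, -0.723, 0.432, -544.728], [0.015, -0.505, -0.863, 1168.887], [0.0, 0.0, 0.0, 1.0]]
{'t': 0.1, 'joint_positions': array([-1.49551348e+00,  2.07387251e-01,  1.54282320e+00, -1.48527174e-05,
        1.39349112e+00, -1.50508918e-01]), 'dq': array([ 0.00059527, -0.00072508, -0.00269272, -0.00140698,  0.00092514,
       -0.00133924]), 'joint_efforts': array([-1.05347230e-03, -3.84096336e+01, -2.92550737e+01, -4.02143605e-04,
        4.89659782e-03, -1.89325739e-06]), 'tcp_pos': array([ 128.65707741, -559.71684734,  230.20633853]), 'tcp_rot': array([ 9.93633325e-01,  1.12657463e-01,  3.23485013e-05, -1.05398342e-03]), 'contact_force': array([-0.79348378, -0.59353679,  0.42727282]), 'wrist_torque': array([ 0.04277001, -0.03082869, -0.01304415]), 'grip_force': 0.0, 'grip_width': 84.96662167133073}
```

View pics/top0.png

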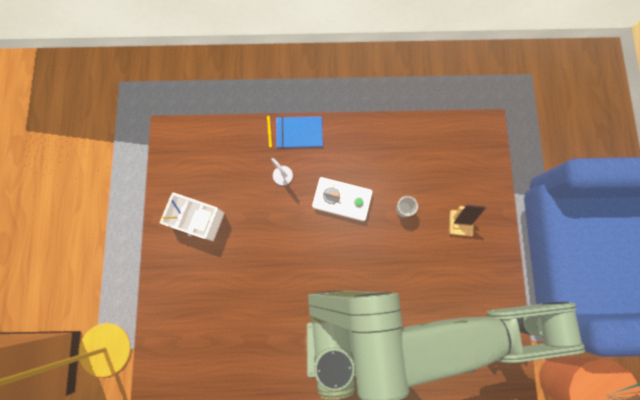

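View pics/scene0.png

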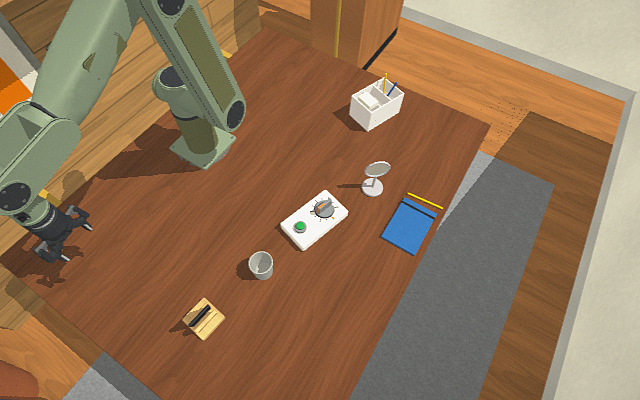

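Top view: timer near (343,199), dial (331,196), green button (359,202), cup (407,206), magnifier (283,175), dock (465,220). The scene view shows the dial near (323,208) and the button at (300,227). Next I'll measure these and make an enlarged crop.

```bash
cat > h.py <<'E'
import numpy as np,cv2
def ray(s,u,v):
    f=200/np.tan(np.radians(s["vertical_fov"]/2)); P=np.array(s["pose"])
    d=P[:3,:3]@np.array([(u-s["cx"])/f,(v-s["cy"])/f,1]); return P[:3,3],d
def onz(s,u,v,z):
    o,d=ray(s,u,v); return o+d*(z-o[2])/d[2]
def proj(s,p):
    f=200/np.tan(np.radians(s["vertical_fov"]/2)); P=np.array(s["pose"])
    c=P[:3,:3].T@(np.array(p)-P[:3,3]); return s["cx"]+f*c[0]/c[2],s["cy"]+f*c[1]/c[2]
def blobs(m,n=4):
    k,l,st,ce=cv2.connectedComponentsWithStats(m.astype(np.uint8)); o=np.argsort(-st[1:,4])[:n]+1
    return [(int(st[i,4]),ce[i],st[i,:4].tolist()) for i in o if st[i,4]>1]
def hsv(s): return cv2.cvtColor(s["color"],cv2.COLOR_RGB2HSV).astype(int)
def inr(h,lo,hi): return cv2.inRange(h.astype(np.uint8),np.array(lo,np.uint8),np.array(hi,np.uint8))>0
E
python3 - <<'E'
from h import *
cr=[]
for n,(x,y) in(("top",(343,199)),("scene",(314,220))):
    s=np.load(n+"0.npy",allow_pickle=True).item(); h=hsv(s)
    w=np.zeros((400,640),bool); w[y-45:y+45,x-45:x+45]=1
    g=blobs(inr(h,(45,120,60),(80,255,255))&w,1)[0]; print(n,"green",g[0],g[1],onz(s,*g[1],61).round(1))
    m=inr(h,(0,0,190),(180,60,255))&w
    c=max(cv2.findContours(m.astype(np.uint8),0,2)[0],key=cv2.contourArea); print("white",cv2.minAreaRect(cv2.convexHull(c)))
    for q in cv2.boxPoints(cv2.minAreaRect(c)): print(onz(s,*q,40).round(1))
    for a,b in(((407,206),"cup"),((283,175),"mag")) if n=="top" else (): print(b,onz(s,*a,40).round(1))
    cr.append(cv2.resize(s["color"][y-40:y+40,x-40:x+40,::-1],(400,400),interpolation=cv2.INTER_CUBIC))
cv2.imwrite("pics/crop0.png",np.hstack(cr))
E
```

```text
top green 16 [358.5 201.5] [ 546.5 -112.9   61. ]
white ((341.85296630859375, 198.58824157714844), (55.298118591308594, 32.25723648071289), 14.03624439239502)
[530.   71.8  40. ]
[655.9  39.2  40. ]
[ 597.1 -172.    40. ]
[ 473.  -136.3   40. ]
cup [ 528.9 -304.1   40. ]
mag [663.7 182.3  40. ]
scene green 49 [299.91836735 225.3877551 ] [ 550.4 -115.9   61. ]
white ((314.08709716796875, 218.49176025390625), (36.283329010009766, 61.79807662963867), 50.90614318847656)
[ 479.8 -143.    40. ]
[534.5  82.2  40. ]
[663.5  26.9  40. ]
[ 603.3 -185.8   40. ]
```

View pics/crop0.png

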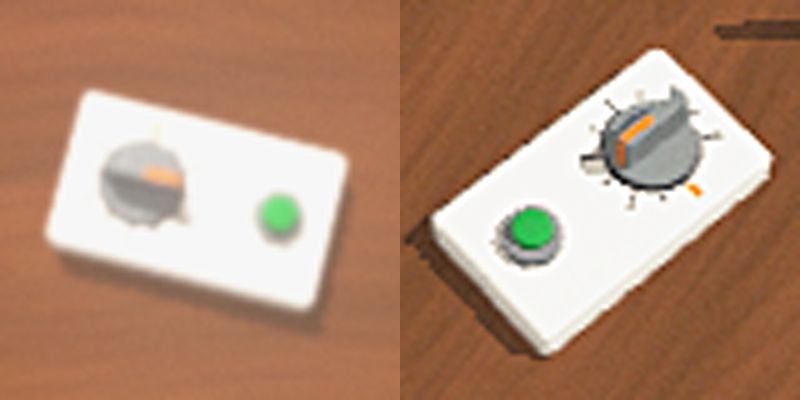

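Yaw ≈ -15°; the pointer is about 90° on from the off mark, so about click 3. I'll move the wrist camera over it to check.

```bash
python3 inch.py '[[85, 24, -20, 0, 0], [85, 25, -20, 0, 0], [85, 25, -21, 0, 0], [85, 25, -21, 0, 0], [85, 25, -21, 0, 0], [85, 25, -21, 0, 0], [85, 25, -21, 0, 0], [85, 25, -21, 0, 0], [85, 25, -21, 0, 0], [85, 25, -21, 0, 0], [85, 25, -21, 0, 0], [85, 25, -21, 0, 0]]' | tail -2;  python3 inch.py '[[85, 25, -20, 0, 0], [85, 25, -20, 0, 0], [85, 25, -20, 0, 0], [85, 25, -20, 0, 0], [85, 24, -20, 0, 0], [85, 24, -20, 0, 0], [85, 24, -20, 0, 0], [85, 24, -20, 0, 0]]' | tail -2
python3 - <<'E'
from workcell import manip, cams, readout, finish_job
from h import *
print(readout.state()["joint_positions"],readout.state()["tcp_pos"])
s=cams.snapshot("wrist");cv2.imwrite("pics/w1.png",s["color"][:,:,::-1]);np.save("w1.npy",s,allow_pickle=True);print(s["pose"].round(3))
E
```

```text
grip_width: 84.7
grip_force: 0.0
grip_width: 85.3
grip_force: 0.0
[-2.58723618e-01  9.48679804e-02  1.67041312e+00 -1.11518233e-04
  1.37725083e+00  1.08602971e+00] [519.71003678 -48.4120452  230.77500336]
[[ 2.24000e-01 -9.33000e-01 -2.83000e-01  5.92802e+02]
 [-9.75000e-01 -2.14000e-01 -6.60000e-02 -3.23420e+01]
 [ 1.00000e-03  2.90000e-01 -9.57000e-01  3.73005e+02]
 [ 0.00000e+00  0.00000e+00  0.00000e+00  1.00000e+00]]
```

View pics/w1.png

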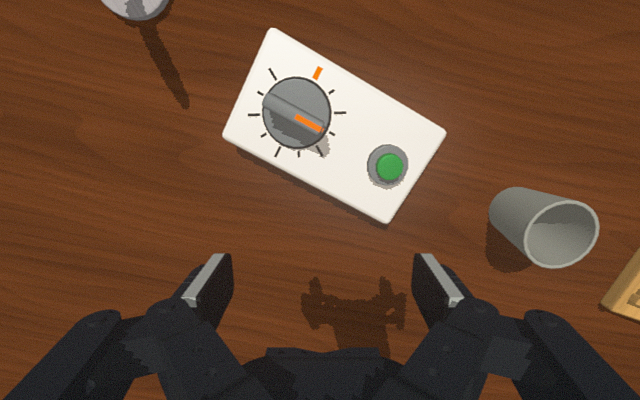

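Wrist view: dial at about (297,113), orange off tick at (317,73), and the pointer at (322,129) aimed at the short tick (333,134), which is click 3. The button is at (388,167) and the cup is to the right. Now I'll measure.

Run:
```python
from h import *
s=np.load("w1.npy",allow_pickle=True).item(); h=hsv(s); h[220:]=0; h[:,500:]=0
hull=lambda m: cv2.convexHull(max(cv2.findContours(m.astype(np.uint8),0,1)[0],key=cv2.contourArea))[:,0]
g=inr(h,(45,100,50),(85,255,255)); b=onz(s,*blobs(g,1)[0][1],62)[:2]
w=hull(inr(h,(0,0,150),(180,45,255)))
W=np.array([onz(s,*p,40)[:2] for p in w],np.float32); r=cv2.minAreaRect(W); c=np.array(r[0]); print("top face",r,"button",b)
a=b-c; y=None
bx=cv2.boxPoints(r); e=[bx[1]-bx[0],bx[2]-bx[1]]; y=max(e,key=np.linalg.norm); y/=np.linalg.norm(y); y*=-np.sign(y@a)
x=np.array([y[1],-y[0]]); D=c+45*y
print("yaw",np.degrees(np.arctan2(x[1],x[0])),"dial",D,"button pred",c-65*y,"off pred",D+45*x)
o=inr(h,(5,150,150),(22,255,255))
for A,ce,bb in blobs(o,3): print("orange",A,ce,bb,"z40",onz(s,*ce,40)[:2],"z84.5",onz(s,*ce,84.5)[:2])
ys,xs=np.nonzero(o&(np.arange(400)[:,None]>95))
P=np.array([onz(s,u,v,84.5)[:2] for u,v in zip(xs,ys)],np.float32)
rr=cv2.minAreaRect(P); print("pointer stripe",rr); v=P.mean(0)-D; print("pointer angle",np.degrees(np.arctan2(v[1],v[0])))
gr=inr(h,(0,0,50),(180,80,150))
for A,ce,bb in blobs(gr,3): print("grey",A,ce,bb,onz(s,*ce,48.5)[:2])
```

```text
top face ((569.4678344726562, -50.72425079345703), (210.29042053222656, 121.3196792602539), 74.19206237792969) button [ 552.12961211 -112.43338166]
yaw -15.807936 dial [581.72644329  -7.42613983] button pred [ 551.76095581 -113.26596832] off pred [625.02455425 -19.68474865]
orange 156 [308.38461538 122.8525641 ] [295, 114, 29, 18] z40 [574.64113171 -21.98137763] z84.5 [577.06802466 -23.36587131]
orange 60 [317.01666667  72.71666667] [313, 67, 9, 13] z40 [624.47919965 -20.1105972 ] z84.5 [620.24614906 -21.74508636]
pointer stripe ((576.8684692382812, -23.984886169433594), (27.47086524963379, 4.660614490509033), 74.80587768554688)
pointer angle -106.2939391509552
grey 3688 [295.58893709 112.09381779] [262, 77, 69, 72] [582.56817492  -7.32985757]
grey 743 [385.487214   164.08479139] [367, 145, 41, 41] [ 551.77445095 -111.44956104]
grey 574 [140.50522648   9.87630662] [101, 0, 68, 21] [639.81611525 151.37654224]
```

All the sizes fit: the dial is at (581.8, -7.4), the yaw is -15.8°, and the pointer is at -105.8°, so it stands in click 3. It needs 60° clockwise. First I'll turn the tool to line up with the bar.

```bash
python3 inch.py '[[40, 0, 0, 0, -0.119], [40, 0, 0, 0, -0.119], [40, 0, 0, 0, -0.119], [40, 0, 0, 0, -0.119], [40, 0, 0, 0, -0.119], [40, 0, 0, 0, -0.119], [40, 0, 0, 0, -0.119], [40, 0, 0, 0, -0.119], [40, 0, 0, 0, -0.119], [40, 0, 0, 0, 0], [40, 0, 0, 0, 0]]' | tail -2
cat > d.py <<'E'
import sys,numpy as np
from workcell import manip, cams, readout, finish_job
from scipy.spatial.transform import Rotation as R
s=readout.state();r=R.from_quat(s["tcp_rot"]);M=r.as_matrix()
print("t",s["t"],"tcp",s["tcp_pos"].round(1),"xang",np.degrees(np.arctan2(M[1,0],M[0,0])).round(2),"z",M[:,2].round(3),"q",s["joint_positions"].round(2),"F",s["contact_force"].round(1),"T",s["wrist_torque"].round(2),"w",round(s["grip_width"],1),round(s["grip_force"],1))
if len(sys.argv)>1: print("tool d",(M.T@(np.array(list(map(float,sys.argv[1:4])))-s["tcp_pos"])).round(1))
E
python3 d.py 581.8 -7.4 54
```

```text
grip_width: 39.9
grip_force: 0.0
t 2.7333 tcp [519.  -50.1 230.9] xang 74.13 z [-0.001  0.    -1.   ] q [-0.26  0.09  1.67 -0.    1.38  0.01] F [-0.5 -1.1  0.6] T [-0.05  0.02 -0.05] w 39.9 0.0
tool d [ 58.2  48.9 176.8]
```

```bash
python3 inch.py '[[40, 15, 12, 0, 0], [40, 15, 12, 0, 0], [40, 14, 12, 0, 0], [40, 14, 13, 0, 0], [40, 0, 0, 20, 0], [40, 0, 0, 20, 0], [40, 0, 0, 20, 0], [40, 0, 0, 20, 0], [40, 0, 0, 20, 0], [40, 0, 0, 0, 0], [40, 0, 0, 0, 0]]' | tail -2; python3 d.py 581.8 -7.4 54
```

```text
grip_width: 40.1
grip_force: 0.0
t 3.65 tcp [580.9  -7.3 129.9] xang 74.2 z [-0.004  0.001 -1.   ] q [-0.16  0.32  1.62 -0.    1.2   0.11] F [-0.5 -0.7  0.4] T [ 0.02 -0.04  0.03] w 40.1 0.0
tool d [ 0.1  1.1 75.9]
```

```bash
python3 inch.py '[[40, 0, 1, 15, 0], [40, 0, 0, 15, 0], [40, 0, 0, 15, 0], [40, 0, 0, 15, 0], [40, 0, 0, 8, 0], [40, 0, 0, 8, 0], [40, 0, 0, 0, 0], [40, 0, 0, 0, 0], [40, 0, 0, 0, 0]]' | tail -2; python3 d.py 581.8 -7.4 54; python3 inch.py '[[0, 0, 0, 0, 0], [0, 0, 0, 0, 0], [0, 0, 0, 0, 0], [0, 0, 0, 0, 0], [0, 0, 0, 0, 0], [0, 0, 0, 0, 0], [0, 0, 0, 0, 0], [0, 0, 0, 0, 0]]' 40 | tail -2; python3 d.py 581.8 -7.4 54
```

```text
grip_width: 40.0
grip_force: 0.0
t 4.4 tcp [584.2  -7.9  56.5] xang 74.29 z [ 0.002 -0.    -1.   ] q [-0.16  0.42  1.66  0.    1.06  0.11] F [-0.3 -0.9  0.8] T [-0.05 -0.02 -0.  ] w 40.0 0.0
tool d [-0.2 -2.5  2.5]
grip_width: 13.1
grip_force: 40.4
t 5.0667 tcp [580.3  -6.7  56. ] xang 74.32 z [-0.007  0.002 -1.   ] q [-0.16  0.42  1.66  0.    1.07  0.11] F [-10.1   1.6   8. ] T [ 0.34  1.36 -0.01] w 13.1 40.4
tool d [-0.3  1.6  2. ]
```

```bash
python3 inch.py '[[0, 0, 0, 0, 0.105], [0, 0, 0, 0, 0.105], [0, 0, 0, 0, 0.105], [0, 0, 0, 0, 0.105], [0, 0, 0, 0, 0.105], [0, 0, 0, 0, 0.105], [0, 0, 0, 0, 0.105], [0, 0, 0, 0, 0.105], [0, 0, 0, 0, 0.105], [0, 0, 0, 0, 0.105], [0, 0, 0, 0, 0], [0, 0, 0, 0, 0]]' 40 | tail -2; python3 d.py 581.8 -7.4 54
```

```text
grip_width: 13.4
grip_force: 40.3
t 6.0667 tcp [580.5  -6.9  56. ] xang 14.15 z [-0.006  0.001 -1.   ] q [-0.16  0.42  1.66  0.    1.07  1.16] F [-8.4  1.9  9. ] T [ 0.24  1.33 -0.02] w 13.4 40.3
tool d [1.2 0.8 2. ]
```

Turned 60.2° and the residual torque is about zero. I'll open, rise and check.

```bash
python3 inch.py '[[40, 0, 0, 0, 0], [40, 0, 0, 0, 0], [40, 0, 0, 0, 0], [40, 0, 0, 0, 0], [40, 0, 0, -5, 0], [40, 0, 0, -20, 0], [40, 0, 0, -25, 0], [40, 0, 0, -25, 0], [40, 0, 0, -25, 0], [40, 0, 0, -25, 0], [40, 0, 0, -25, 0], [40, 0, 0, -25, 0]]' | tail -2; python3 inch.py '[[40, -15, 5, 0, 0], [40, -15, 5, 0, 0], [40, -15, 5, 0, 0], [0, 0, 0, 0, 0], [0, 0, 0, 0, 0], [0, 0, 0, 0, 0]]' 20|tail -2; python3 d.py 552 -112.8 100
python3 - <<'E'
from workcell import manip, cams, readout, finish_job
from h import *
s=cams.snapshot("wrist");cv2.imwrite("pics/w2.png",s["color"][:,:,::-1]);np.save("w2.npy",s,allow_pickle=True)
h=hsv(s);o=inr(h,(5,150,150),(22,255,255));D=np.array([581.8,-7.4])
for A,ce,bb in blobs(o,3):
    v=onz(s,*ce,84.5)[:2]-D; w=onz(s,*ce,40)[:2]-D
    print(A,ce,"z84.5",v,"click angle",(-15.8-np.degrees(np.arctan2(v[1],v[0])))%360,"z40",w)
g=inr(h,(45,100,50),(85,255,255)); print("button",onz(s,*blobs(g,1)[0][1],62)[:2])
E
```

```text
grip_width: 39.6
grip_force: 0.0
grip_width: 4.1
grip_force: 0.0
t 7.5667 tcp [543.8 -33.1 230.6] xang 14.13 z [ 0.001  0.    -1.   ] q [-0.22  0.14  1.62  0.    1.38  1.1 ] F [ 0.1 -0.2 -0.4] T [ 0.09  0.02 -0.04] w 4.1 0.0
tool d [-11.6  79.3 130.6]
141 [304.83687943 160.43262411] z84.5 [-15.266116    -4.23122282] click angle 148.70852435310903 z40 [-22.93038321  -3.62209723]
59 [327.84745763 101.27118644] z84.5 [ 41.55030288 -12.07572537] click angle 0.4053997528979778 z40 [ 42.65002891 -12.67662267]
2 [638.5 305.5] z84.5 [ -81.82407474 -395.56430746] click angle 85.88703335142127 z40 [ -99.7549781  -455.31872773]
button [ 552.49282484 -112.02066362]
```

View pics/w2.png

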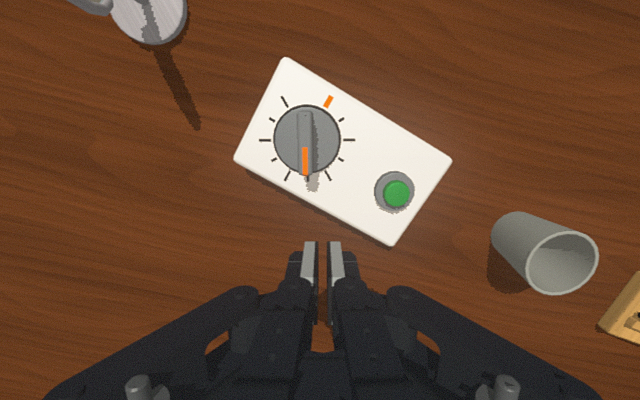

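The pointer (305,160) now aims at the short 25 minute tick (148.7°, click 5), with the long 20 and 30 minute ticks on either side. The button is at (396,193). Now I'll go over it with closed fingers.

```bash
python3 inch.py '[[0, -3, 20, 0, 0], [0, -3, 20, 0, 0], [0, -3, 20, 0, 0], [0, -3, 19, 0, 0], [0, 0, 0, 25, 0], [0, 0, 0, 25, 0], [0, 0, 0, 25, 0], [0, 0, 0, 25, 0], [0, 0, 0, 20, 0], [0, 0, 0, 10, 0], [0, 0, 0, 0, 0], [0, 0, 0, 0, 0]]' | tail -2; python3 d.py 552.2 -112.5 56
```

```text
grip_width: 0.2
grip_force: 0.0
t 8.6167 tcp [ 551.3 -112.6  100.2] xang 14.16 z [-0.  0. -1.] q [-0.36  0.32  1.69  0.    1.13  0.97] F [1.1 0.5 0.2] T [-0.02 -0.01 -0.02] w 0.2 0.0
tool d [ 0.9  0.2 44.2]
```

```bash
python3 inch.py '[[0, 0, 0, 15, 0], [0, 0, 0, 13, 0], [0, 0, 0, 6, 0], [0, 0, 0, 3, 0], [0, 0, 0, 3, 0], [0, 0, 0, 2, 0], [0, 0, 0, 2, 0], [0, 0, 0, 0, 0], [0, 0, 0, 0, 0]]' | tail -2; python3 d.py 552.2 -112.5 56
```

```text
grip_width: -0.3
grip_force: 2.0
t 9.3667 tcp [ 551.9 -113.    57.4] xang 14.14 z [ 0.002 -0.001 -1.   ] q [-0.36  0.38  1.71  0.    1.05  0.97] F [0.1 0.7 3.2] T [ 0.14 -0.03 -0.07] w -0.3 2.0
tool d [ 0.4 -0.4  1.4]
```

```bash
for i in 1; do python3 inch.py '[[0, 0, 0, 1, 0], [0, 0, 0, 1, 0], [0, 0, 0, 0, 0], [0, 0, 0, 0, 0]]' | tail -1; python3 d.py; python3 inch.py '[[0, 0, 0, 1, 0], [0, 0, 0, 0, 0], [0, 0, 0, 0, 0]]' | tail -1; python3 d.py;  done
```

```text
grip_force: 5.1
t 9.7 tcp [ 551.9 -113.1   56. ] xang 14.14 z [ 0.002 -0.001 -1.   ] q [-0.36  0.39  1.71  0.    1.04  0.97] F [-1.5  1.6 10.4] T [0.19 0.3  0.01] w -0.1 5.1
grip_force: 7.7
t 9.95 tcp [ 552.  -113.1   55.9] xang 14.15 z [ 0.002 -0.001 -1.   ] q [-0.36  0.39  1.71  0.    1.04  0.97] F [-4.4  2.2 14.6] T [0.35 0.75 0.  ] w 0.0 7.7
```

The button is bottomed: 14.6 N, and z stopped at 55.9. I'll release, rise and check.

```bash
python3 inch.py '[[0, 0, 0, -5, 0], [0, 0, 0, -15, 0], [0, 0, 0, -25, 0], [0, 0, 0, -25, 0], [0, 0, 0, -25, 0], [0, 0, 0, -25, 0], [0, 0, 0, -25, 0], [0, 0, 0, -25, 0], [0, -10, -20, 0, 0], [0, -10, -20, 0, 0], [0, 0, 0, 0, 0], [0, 0, 0, 0, 0]]' | tail -1; python3 d.py
python3 - <<'E'
from workcell import manip, cams, readout, finish_job
from h import *
s=cams.snapshot("wrist");cv2.imwrite("pics/w3.png",s["color"][:,:,::-1])
h=hsv(s);o=inr(h,(5,150,150),(22,255,255));D=np.array([581.8,-7.4])
for A,ce,bb in blobs(o,2):
    v=onz(s,*ce,84.5)[:2]-D; print(A,ce,"click angle",(-15.8-np.degrees(np.arctan2(v[1],v[0])))%360)
g=inr(h,(45,100,50),(85,255,255)); print("button",onz(s,*blobs(g,1)[0][1],62)[:2])
E
```

```text
grip_force: 0.0
t 10.95 tcp [520.9 -78.2 222.7] xang 14.21 z [-0.001 -0.    -1.   ] q [-0.31  0.11  1.67 -0.    1.36  1.01] F [-0.  -0.9  0.3] T [ 0.05  0.   -0.05] w -0.0 0.0
163 [260.6993865  124.73619632] click angle 149.3330869858625
71 [289.23943662  64.74647887] click angle 9.461379808411266
button [ 552.09197484 -112.74594986]
```

View pics/w3.png

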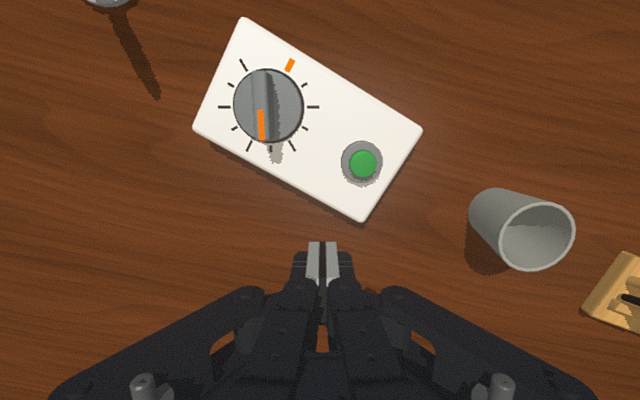

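The dial still rests in click 5 (pointer at (261,125), 149.3°). The button at (362,164) is back up, and the cup and magnifier are where they were.

```bash
python3 -c "
from workcell import manip, cams, readout, finish_job
print(finish_job())"
```

```text
the job is handed in; nothing more can be done
None
```

I set the dial to 25 minutes (measured at 149.3°, click 5), then pressed the start button fully down and let it come up; the arm kept clear of the cup, magnifier and dock, and I handed the job in at about 11 s.

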